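Spin the desk carousel to bring the drive enclosure to the front

TASK

Spin the round turntable by pushing one of the upright posts on its rim with a fingertip until the box-shaped white drive enclosure stands at the front, squarely in line with the foot's pointer block, and leave the turntable at rest there. Touch nothing that stands on the disc: nothing is picked up, and the enclosure, jar and hex key set must ride round without being lifted, shifted on the disc or tipped. Leave everything else on the console where it is.

Things in the scene. Friction and masses are not known exactly. Their poses are not given: they have to be found in the camera images.
- hub (a point): Centre of the top face of the smoke-grey acrylic disc, 45 mm above the console; x and y turn with the disc. Disc 284 mm across, 10 mm thick, on a vertical axis through this point. A stub 40 mm wide, 34 mm tall is at the centre; three clear dividers 16 mm tall run out to 96 mm at 0, 120, 240 deg (from its x axis). The items stand between them, 60 mm from the centre, near 60, 180, 300 deg, in any order.
- carousel (a joint): Angle the disc has turned since the start, rad, counter-clockwise positive seen from above (0 at the start, however it stands). It turns both ways without end stops; bearing friction (about 1 N at the rim) stops it where it is left.
- post0 (a point): Foot, on the disc's top face, of one of six equal upright aluminium finger posts (12 mm thick, 32 mm tall) near the rim, to be pushed sideways with a fingertip. They stand 132 mm from the axis, at 30, 90, 150, 210, 270 and 330 deg from the hub's own x axis (this one at 30). Items stay 40 mm or more inside the circle of post centres.
- base: The turntable's fixed aluminium foot, 170 mm across, under the disc; origin on the console on the disc's axis. A 22 mm wide tongue runs out along its own -x, low under the disc, to an upright pointer block (20 x 22 mm, 40 mm tall, lower than the disc's top) 160 to 180 mm from the axis. That direction is the front; it lies roughly towards the robot.
- front_spot (a point): Point fixed to the foot, at the height of the disc's top face, 60 mm from the disc's axis in the direction of the pointer block: where the middle of an item stands when it is exactly at the front.
- enclosure_mid (a point): Centre of the white plastic drive enclosure, a plain upright box 24 x 48 mm and 46 mm tall with rounded edges, standing loose on the disc (centre 23 mm above the disc). The thing to bring to the front.
- jar_mid (a point): Point on the axis of a round glass jar with metal lid, 48 mm wide, 46 mm tall, loose on the disc, 23 mm above its underside. To be left standing as it is on the disc.
- hexset_mid (a point): Point 23 mm above the underside of a hex key set: a black holder 22 x 46 mm, 22 mm tall, with five bent steel keys standing out of it to 46 mm. Loose on the disc; to be left standing as it is on the disc.
- enclosure: The same drive enclosure; origin at the centre of its underside, z up.
- jar: The same jar; origin at the centre of its underside, z up.
- hexset: The same hex key set; origin at the centre of its underside, z up.
- mug: White ceramic mug, 80 mm wide, 90 mm tall, on the console; origin at the centre of its underside. Bystander.
- notebook: Grey notebook lying on the console, 100 x 150 x 14 mm; origin at the centre of its underside. Bystander.
- puck: Round white wireless charging puck, 72 mm wide, 22 mm tall; origin at the centre of its underside. Bystander.
- stapler: Stapler 120 mm long, 34 mm wide, 40 mm tall, beyond the turntable; origin at the centre of its underside. Bystander.
- drive0: Blue portable drive, 110 x 70 x 14 mm, lying in the lower of two stacked clear acrylic tiers (200 x 260 mm, 135 mm tall) on the robot's right; origin at the centre of its underside. Bystander.
- drive1: Blue portable drive, 110 x 70 x 14 mm, lying in the lower of two stacked clear acrylic tiers (200 x 260 mm, 135 mm tall) on the robot's right; origin at the centre of its underside. Bystander.
- drive2: Blue portable drive, 110 x 70 x 14 mm, lying in the lower of two stacked clear acrylic tiers (200 x 260 mm, 135 mm tall) on the robot's right; origin at the centre of its underside. Bystander.

How it is judged:
By the outcome, as a careful person would: the job done as asked, in the order asked, and still so for the second after the job is handed in, with the robot touching nothing.
It also fails if it takes over 69 s, if anything falls off the work surface, if the arm or the gripper's body presses on something with over 40 N, if the wrist force passes 120 N, or if a joint passes its speed limit or range.

ROBOT

A 7-joint arm with a two-finger parallel gripper is mounted at the origin on the work surface. World frame = base frame: x ahead of the robot, y to its left, z up, the work surface at z = 0. Lengths are in m, angles in rad, forces in N, time in s.
With the tool pointing down it reaches from about 0.35 to 0.9 m from the base axis. Payload 8.1 kg.
Tool frame: the origin (TCP) lies at the very end of the fingers, on their centre line; the grasp point (between the pads) lies 19 mm behind it; z points along the fingers, y is the direction in which the jaws open and shut (so a half turn about z gives the same grasp; the last joint's range is limited). The gripper opens to 85 mm and grips with 20 to 120 N. Pads are 22 mm wide; open, the fingers measure 114 mm over their backs; the gripper's body (76 mm by 85 mm) begins 54 mm behind the grasp point. The pads swing forward as they close: fully open they stand 13 mm farther back than shut.
Start: joints at [-1.27, 0.434, 0.025, 1.573, -0.012, 1.134, -0.075], TCP at [0.246, 0.575, 0.231] pointing down, gripper open.
Joint ranges: [-2.62, 2.62], [-0.44, 2.09], [-1.27, 1.32], [0.08, 2.57], [-1.32, 4.46], [0.12, 2], [-2.74, 2.74]. Speed limits (rad/s): [2.22, 2.22, 3.01, 3.01, 3.14, 3.14, 3.14].

INTERFACE

Orientations are given as a unit quaternion [x, y, z, w].
In Python, from plant import sense, cams, job, spotter gives the robot as it stands. The module is installed in compiled form; this text tells all that it offers.
- The arm moves only by the tool move_arm, never from a script. Its argument "motion" is text: rows parted by semicolons, each of 5 numbers parted by spaces: the shift along the world's x, y, z scaled (see below), then the turn about the world's z scaled (see below), then the opening, from 0 (shut) to 1 (fully open). In form: tx ty tz roll gripper; .... A call has 1 to 20 rows; each row is the pose to reach, as a shift and turn from the pose commanded when the call began; what a row does not reach only later rows make up. The controller multiplies each number of a shift by 20 cm and each number of a turn by pi/4 rad. A row lasts 1/12 s, in which the tool goes at most 41.7 mm and 7.16 degrees, less where a joint would pass 70% of its speed; a pose out of reach is approached as far as the arm can. A call with a number of a shift or a turn outside -1 to 1 is refused whole. A call with a gripper value outside its range is refused whole. The fingers move at their own pace and stop on an object; "squeeze" is the grip in N (left out, the last holds). Time passes only in rows, so rows that repeat a pose let the fingers close. It gives the time, the measured TCP pose, the force and the opening at its end, in the units of the state.
- sense(): the state, without advancing time (a new reading comes with each control period).
- cams.grab_frame(name): name is "side" or "top"; returns a dict with "frame" (384x512x3 uint8, blue, green, red), "z_map" (384x512 float32, m along the optical axis (not along the pixel's ray), 0 where there is no reading), "mtx" (3x3 intrinsics, pixels), "rvec" (rotation vector, rad) and "tvec" (3), from world to camera coordinates, as OpenCV has them. Camera axes: x right, y down, z forward; pixel columns grow to the right and rows downward; lengths in m; the calibration is good to about 2 mm. A picture is of the moment at which its call begins.
- job.finish_job(): hands the job in, once; it reports no verdict.
Trained networks look in a picture, given as the dict that the camera call returned (one of the last four; its "shot" number tells which), for a name from the list of things; names that differ only in an ending like _2 or _b are one class to them, and where a whole thing is asked for, a point or a joint stands for the part that bears it (a point fixed in the world has none). Each returns a list of dicts, best first, with "p" (0 to 1); they miss things now and then, are a little off and sometimes report something else, mostly with a low value. They report only what shows in the picture. A call takes as long as a camera call.
- spotter.find_in(picture, label): "centre" ([x, y, z] in m, in world coordinates, good to about 4 mm: the middle of the surface that is visible of it).
The state is a dict: "time": time; "q": joint angles; "joint_velocities": joint speeds; "joint_torque": joint torques, N m; "position": TCP position; "tool_rot": TCP orientation; "contact_force": force on the tool from outside, world axes, zero at the start; "moment": the same for the moment, N m; "gripper_width": finger opening in m.
Only numpy, scipy, OpenCV 4.12 (cv2) and the standard library are available. Lean on these libraries where they do the work, as an engineer would, in place of code of your own. Each camera call takes 0.05 s, during which the arm holds its last target.

## Working session

There is one attempt and no reset: what is moved stays moved. The work goes in short steps, Python scripts to look and compute and a tool call to move; the robot and the scene stay as the last step left them, time stands still between calls to the robot, and variables do not carry over. Pictures are saved under pics/ and viewed, and the job is handed in when it is done.

Besides the shell and the picture viewer there is one more tool, called after "Emit:" in YAML: its name, and indented under it one key for each argument. move_arm: Moves the arm, as the interface text tells. Shifts and turns lie within -1 to 1; 1 stands for 20 cm of shift or pi/4 rad of turn. Its arguments: {"type":"object","properties":{"motion":{"type":"string"},"squeeze":{"type":"number"}},"required":["motion"]}

```bash
mkdir -p pics
cat > h.py <<'E'
import numpy as np,cv2
from plant import sense,cams,job,spotter
def w2p(d,P):
    p,_=cv2.projectPoints(np.array(P,float).reshape(-1,3),np.array(d['rvec'],float),np.array(d['tvec'],float),np.array(d['mtx'],float),None)
    return p.reshape(-1,2)
def cloud(d):
    z=d['z_map'];K=np.array(d['mtx']);R=cv2.Rodrigues(np.array(d['rvec'],float))[0]
    v,u=np.indices(z.shape)
    c=np.stack([(u-K[0,2])/K[0,0]*z,(v-K[1,2])/K[1,1]*z,z],-1)
    W=(c-np.array(d['tvec']).ravel())@R
    W[z==0]=np.nan
    return W
E
python3 - <<'E'
from h import *
for n in ['top','side']:
    d=cams.grab_frame(n); cv2.imwrite(f'pics/{n}0.png',d['frame'])
    for l in ['hub','base','enclosure','jar','hexset','post0','mug','notebook']:
        print(n,l,[(np.round(r['centre'],3).tolist(),round(r['p'],2)) for r in spotter.find_in(d,l)][:7])
s=sense();print(s['time'],s['position'],s['tool_rot'],s['gripper_width'],s['contact_force'])
E
```

```text
top hub [([0.558, -0.001, 0.048], 0.93)]
top base [([0.558, 0.0, 0.048], 0.69), ([0.407, -0.009, 0.036], 0.65), ([0.527, -0.055, 0.089], 0.61)]
top enclosure [([0.526, -0.056, 0.086], 0.65)]
top jar [([0.624, -0.023, 0.088], 0.59), ([0.562, -0.003, 0.043], 0.41)]
top hexset [([0.542, 0.055, 0.066], 0.47), ([0.777, 0.089, 0.038], 0.4)]
top post0 [([0.56, -0.001, 0.046], 0.75), ([0.622, -0.017, 0.092], 0.29)]
top mug [([0.625, 0.426, 0.043], 0.7)]
top notebook [([0.405, -0.304, 0.015], 0.87)]
side hub [([0.557, -0.041, 0.05], 0.85)]
side base [([0.399, -0.023, 0.016], 0.69)]
side enclosure [([0.533, -0.059, 0.073], 0.66), ([0.552, 0.043, 0.066], 0.29), ([0.624, -0.027, 0.08], 0.16)]
side jar [([0.623, -0.031, 0.074], 0.78), ([0.559, -0.037, 0.049], 0.55)]
side hexset [([0.55, 0.044, 0.069], 0.67)]
side post0 [([0.555, -0.04, 0.045], 0.72), ([0.592, -0.512, 0.029], 0.64), ([0.401, -0.022, 0.014], 0.49)]
side mug [([0.62, 0.388, 0.058], 0.9)]
side notebook [([0.404, -0.315, 0.012], 0.64), ([0.404, -0.022, 0.015], 0.52), ([0.781, 0.078, 0.028], 0.38)]
0.9 [0.24557801 0.57473338 0.23129567] [ 2.00551133e-01  9.79683236e-01 -1.18858028e-05  1.64128594e-06] 0.08539178338473204 [ 0.10848036  0.20767865 -0.75233145]
```

```bash
ls pics
```

```text
side0.png
top0.png
```

View pics/top0.png

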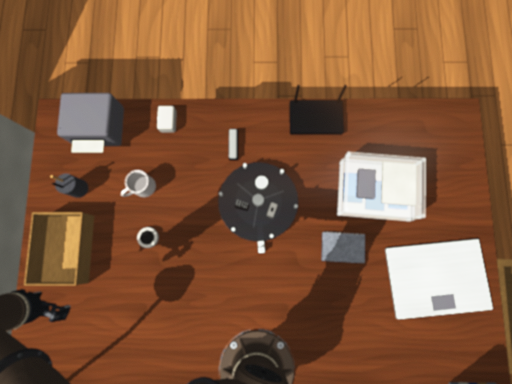

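View pics/side0.png

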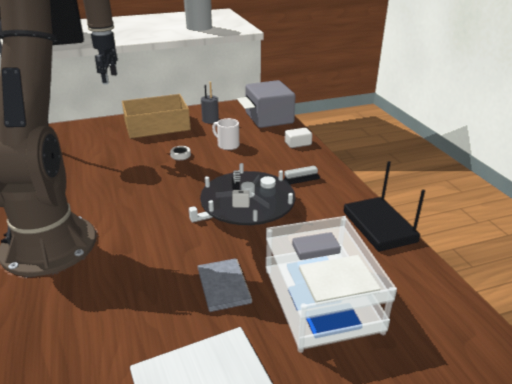

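The top view shows the disc at about (258,200), with the enclosure at (272,210), the jar at (261,183), the hex set at (242,204) and the pointer at (261,246). I'll zoom in and measure.

```bash
cat >> h.py <<'E'
def rectify(d,z,c=(0.558,0.0),h=0.2,s=0.0005):
    # orthographic map of plane at height z: image up=+x, left=+y
    n=int(2*h/s); r,cc=np.indices((n,n))
    P=np.stack([c[0]+h-r*s,c[1]+h-cc*s,np.full(r.shape,z)],-1)
    p=w2p(d,P).reshape(n,n,2).astype(np.float32)
    return cv2.remap(d['frame'],p[...,0],p[...,1],cv2.INTER_CUBIC)
E
cat > look.py <<'E'
from h import *
import sys
tag=sys.argv[1]
t=cams.grab_frame('top'); s=cams.grab_frame('side')
np.save('/tmp/t.npy',t,allow_pickle=True);np.save('/tmp/s.npy',s,allow_pickle=True)
a=rectify(t,0.091,s=0.001);b=rectify(s,0.091,s=0.001)
cv2.imwrite(f'pics/{tag}.png',np.hstack([a,b]))
W=cloud(t)
m=np.abs(W[...,2]-0.077)<0.006
for nm,d in (('top',t),('side',s)):
    W=cloud(d); 
    r=np.hypot(W[...,0]-.558,W[...,1])
    m=((r>.118)&(r<.15)&(W[...,2]>.062)&(W[...,2]<.095)).astype(np.uint8)
    n,l,st,c=cv2.connectedComponentsWithStats(m)
    for i in range(1,n):
        q=W[l==i]; q=q.mean(0); print(nm,'post',st[i,4],np.round(q,4),round(np.degrees(np.arctan2(q[1],q[0]-.558)),1))
    m=((r<.1)&(W[...,2]>.083)&(W[...,2]<.11)).astype(np.uint8)
    n,l,st,c=cv2.connectedComponentsWithStats(m)
    for i in range(1,n):
        q=W[l==i]; q=q.mean(0); print(nm,'item',st[i,4],np.round(q,4),round(np.degrees(np.arctan2(q[1],q[0]-.558)),1))
    m=((r>.15)&(r<.19)&(W[...,2]>.03)&(W[...,2]<.05)).astype(np.uint8)
    n,l,st,c=cv2.connectedComponentsWithStats(m)
    for i in range(1,n):
        q=W[l==i]; q=q.mean(0); print(nm,'ptr',st[i,4],np.round(q,4),round(np.degrees(np.arctan2(q[1],q[0]-.558)),1))
E
python3 look.py l0
```

```text
top post 11 [0.6867 0.042  0.0754] 18.1
top post 11 [ 0.6649 -0.087   0.0754] -39.1
top post 13 [0.586  0.1261 0.0755] 77.5
top post 11 [ 0.5421 -0.1328  0.0764] -96.8
top post 12 [0.462  0.0798 0.0755] 140.3
top post 12 [ 0.4416 -0.0494  0.0776] -157.0
top item 124 [ 0.6227 -0.0158  0.0914] -13.7
top item 1 [0.5794 0.0033 0.0852] 8.8
top item 3 [0.5692 0.0079 0.084 ] 35.2
top item 1 [ 0.5759 -0.007   0.0853] -21.4
top item 1 [ 0.5726 -0.0173  0.0839] -49.8
top item 1 [ 5.657e-01 -1.000e-04  8.400e-02] -1.1
top item 18 [0.5522 0.0649 0.0897] 95.1
top item 1 [0.5519 0.0341 0.0837] 100.2
top item 3 [ 0.5529 -0.0104  0.0843] -116.0
top item 97 [ 0.528  -0.0512  0.091 ] -120.3
top item 1 [0.5415 0.0511 0.0841] 107.9
top ptr 9 [0.7263 0.0825 0.0369] 26.1
top ptr 36 [ 0.3955 -0.0154  0.0408] -174.6
side post 24 [0.5888 0.1228 0.0729] 75.9
side post 24 [0.6902 0.04   0.0727] 16.9
side post 16 [0.4644 0.0776 0.0725] 140.3
side post 28 [ 0.6688 -0.0903  0.0724] -39.2
side post 33 [ 0.4443 -0.0528  0.0729] -155.1
side post 30 [ 0.5458 -0.1368  0.0728] -95.1
side item 32 [0.555  0.0608 0.089 ] 
[... 366 characters left out ...]
.5792 -0.0202  0.0831] -43.5
side item 123 [ 0.5307 -0.0574  0.091 ] -115.5
side ptr 3 [0.7294 0.0784 0.0414] 24.6
side ptr 2 [0.7305 0.0787 0.0323] 24.5
side ptr 1 [0.7017 0.0471 0.0446] 18.1
side ptr 1 [0.706  0.0407 0.0438] 15.4
side ptr 1 [0.7061 0.0247 0.0456] 9.5
side ptr 1 [ 0.7118 -0.0022  0.042 ] -0.8
side ptr 1 [ 0.7065 -0.0222  0.0477] -8.5
side ptr 1 [ 0.7062 -0.0308  0.0457] -11.7
side ptr 23 [ 0.6783 -0.0883  0.0452] -36.3
side ptr 54 [ 0.3978 -0.0197  0.039 ] -173.0
side ptr 1 [ 0.651  -0.1182  0.0389] -51.8
side ptr 3 [ 0.6285 -0.1332  0.045 ] -62.1
side ptr 1 [ 0.6383 -0.1267  0.0406] -57.6
side ptr 1 [ 0.6113 -0.1412  0.0464] -69.3
side ptr 1 [ 0.6047 -0.1428  0.0456] -71.9
```

View pics/l0.png

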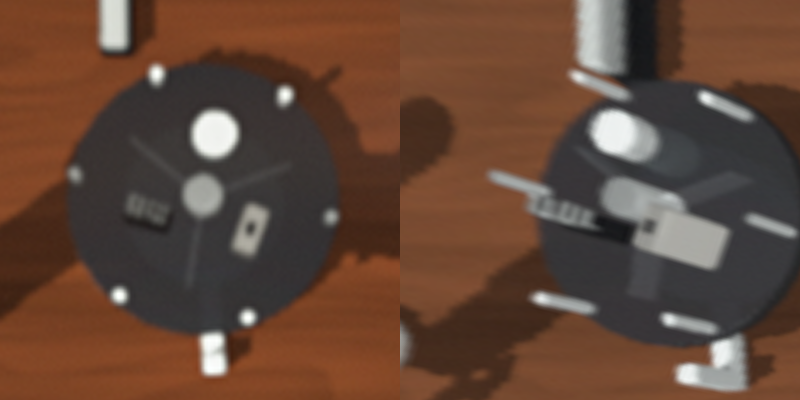

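Emit:
move_arm:
  motion: "0.03 -0.08 0 -0.03 0; 0.08 -0.22 0 -0.06 0; 0.14 -0.38 0 -0.1 0; 0.21 -0.55 0 -0.133 0; 0.27 -0.72 0 -0.133 0; 0.326 -0.88 0 -0.133 0"
  squeeze: 40

```text
time: 1.5
position: [0.3114, 0.3968, 0.2314]
tool_rot: [0.252, 0.968, 0.0, 0.0]
contact_force: [0.6, 0.9, 0.5]
gripper_width: 0.0121
```

Emit:
move_arm:
  motion: "0.06 -0.16 0 0 0; 0.12 -0.32 0 0 0; 0.18 -0.5 0 0 0; 0.25 -0.67 0 0 0; 0.3 -0.8 0 0 0; 0.326 -0.88 0 0 0"

```text
time: 2.0
position: [0.3771, 0.2193, 0.2316]
tool_rot: [0.253, 0.967, -0.0, 0.0]
contact_force: [0.2, 0.2, 0.1]
gripper_width: -0.0003
```

Emit:
move_arm:
  motion: "0.06 -0.16 0 0 0; 0.12 -0.32 0 0 0; 0.18 -0.5 0 0 0; 0.24 -0.66 0 0 0; 0.29 -0.78 0 0 0; 0.32 -0.85 0 0 0; 0.326 -0.874 0 0 0; 0.326 -0.874 0 0 0; 0.326 -0.874 0 0 0"

```text
time: 2.75
position: [0.4409, 0.0488, 0.2313]
tool_rot: [0.251, 0.968, 0.0, -0.0]
contact_force: [-1.2, 1.0, 0.8]
gripper_width: -0.0001
```

Emit:
move_arm:
  motion: "0 0 -0.1 0 0; 0 0 -0.25 0 0; 0 0 -0.4 0 0; 0 0 -0.55 0 0; 0 0 -0.6 0 0; 0 0 -0.6 0 0"

```text
time: 3.25
position: [0.4389, 0.0493, 0.109]
tool_rot: [0.25, 0.968, -0.001, -0.002]
contact_force: [-0.3, 0.3, -0.6]
gripper_width: -0.0
```

Run:
```python
from h import *
p=sense()['position'];print(p)
o=[]
for n in ['top','side']:
    d=cams.grab_frame(n); f=cv2.resize(d['frame'],None,fx=4,fy=4,interpolation=cv2.INTER_CUBIC)
    for P,c in ((p,(0,0,255)),([p[0],p[1],.06],(0,255,0))):
        u=w2p(d,[P])[0]*4; cv2.circle(f,tuple(int(x) for x in u),3,c,-1)
    k=w2p(d,[[.52,0.02,.06]])[0]*4; x,y=int(k[0]),int(k[1])
    o.append(f[y-250:y+250,x-200:x+200])
cv2.imwrite('pics/a1.png',np.hstack(o))
```

```text
[0.43887573 0.04929691 0.10896181]
```

View pics/a1.png

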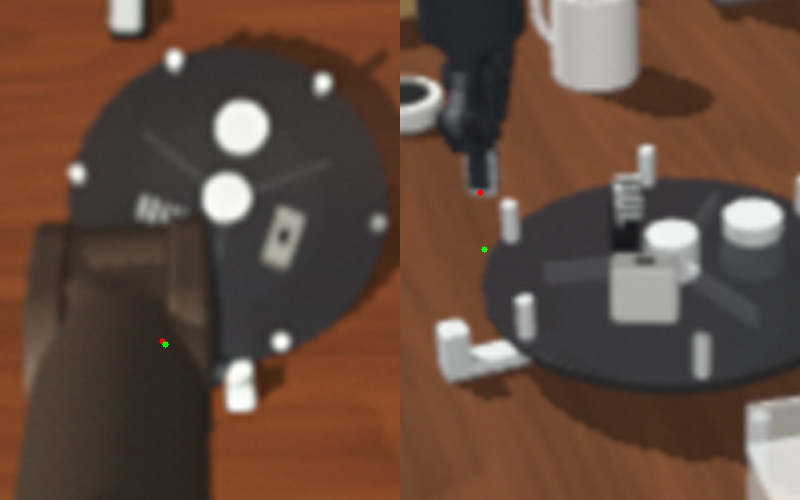

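Emit:
move_arm:
  motion: "0 0 -0.08 0 0; 0 0 -0.16 0 0; 0 0 -0.23 0 0; 0 0 -0.255 0 0; 0 0 -0.255 0 0"

```text
time: 3.77
position: [0.4413, 0.0485, 0.0605]
tool_rot: [0.251, 0.968, 0.0, -0.0]
contact_force: [0.0, 0.2, 0.3]
gripper_width: -0.0
```

```bash
cat > arc.py <<'E'
import numpy as np,sys
# args: start angle, end angle, rows, hold
a0,a1,n,h=map(float,sys.argv[1:5]); r=.1335
t=np.linspace(0,1,int(n)+1)[1:]
a=a0+(a1-a0)*t
f=lambda a:np.array([np.cos(np.radians(a))*r,np.sin(np.radians(a))*r]).T
d=(f(a)-f(a0))/.2
R=[f'{x:.3f} {y:.3f} 0 {q:.3f} 0' for (x,y),q in zip(d,(a-a0)/45)]
print('; '.join(R+[R[-1]]*int(h)))
E
python3 arc.py 157 137 18 2;python3 arc.py 137 117 18 2;python3 arc.py 117 103 16 3; python3 -c "
from h import *
print(sense()['position'],sense()['contact_force'])"
```

```text
0.005 0.012 0 -0.025 0; 0.011 0.024 0 -0.049 0; 0.016 0.035 0 -0.074 0; 0.022 0.047 0 -0.099 0; 0.028 0.058 0 -0.123 0; 0.034 0.070 0 -0.148 0; 0.041 0.081 0 -0.173 0; 0.048 0.092 0 -0.198 0; 0.055 0.103 0 -0.222 0; 0.062 0.114 0 -0.247 0; 0.069 0.124 0 -0.272 0; 0.077 0.135 0 -0.296 0; 0.084 0.145 0 -0.321 0; 0.092 0.155 0 -0.346 0; 0.101 0.165 0 -0.370 0; 0.109 0.175 0 -0.395 0; 0.118 0.185 0 -0.420 0; 0.126 0.194 0 -0.444 0; 0.126 0.194 0 -0.444 0; 0.126 0.194 0 -0.444 0
0.009 0.009 0 -0.025 0; 0.018 0.019 0 -0.049 0; 0.027 0.028 0 -0.074 0; 0.037 0.036 0 -0.099 0; 0.046 0.045 0 -0.123 0; 0.056 0.054 0 -0.148 0; 0.066 0.062 0 -0.173 0; 0.076 0.070 0 -0.198 0; 0.086 0.078 0 -0.222 0; 0.097 0.086 0 -0.247 0; 0.107 0.093 0 -0.272 0; 0.118 0.100 0 -0.296 0; 0.129 0.107 0 -0.321 0; 0.140 0.114 0 -0.346 0; 0.151 0.121 0 -0.370 0; 0.162 0.127 0 -0.395 0; 0.174 0.134 0 -0.420 0; 0.185 0.140 0 -0.444 0; 0.185 0.140 0 -0.444 0; 0.185 0.140 0 -0.444 0
0.009 0.005 0 -0.019 0; 0.018 0.009 0 -0.039 0; 0.028 0.013 0 -0.058 0; 0.037 0.017 0 -0.078 0; 0.046 0.021 0 -0.097 0; 0.056 0.025 0 -0.117 0; 0.065 0.029 0 -0.136 0; 0.075 0.032 0 -0.156 0; 0.084 0.036 0 -0.175 0; 0.094 0.039 0 -0.194 0; 0.104 0.042 0 -0.214 0; 0.113 0.045 0 -0.233 0; 0.123 0.048 0 -0.253 0; 0.133 0.051 0 -0.272 0; 0.143 0.053 0 -0.292 0; 0.153 0.056 0 -0.311 0; 0.153 0.056 0 -0.311 0; 0.153 0.056 0 -0.311 0; 0.153 0.056 0 -0.311 0
[0.4412792  0.04850256 0.0605124 ] [0.01198633 0.20396631 0.31588592]
```

Emit:
move_arm:
  motion: "0.005 0.012 0 -0.025 0; 0.011 0.024 0 -0.049 0; 0.016 0.035 0 -0.074 0; 0.022 0.047 0 -0.099 0; 0.028 0.058 0 -0.123 0; 0.034 0.07 0 -0.148 0; 0.041 0.081 0 -0.173 0; 0.048 0.092 0 -0.198 0; 0.055 0.103 0 -0.222 0; 0.062 0.114 0 -0.247 0; 0.069 0.124 0 -0.272 0; 0.077 0.135 0 -0.296 0; 0.084 0.145 0 -0.321 0; 0.092 0.155 0 -0.346 0; 0.101 0.165 0 -0.37 0; 0.109 0.175 0 -0.395 0; 0.118 0.185 0 -0.42 0; 0.126 0.194 0 -0.444 0; 0.126 0.194 0 -0.444 0"

```text
time: 5.35
position: [0.467, 0.0873, 0.0603]
tool_rot: [0.416, 0.909, 0.0, 0.0]
contact_force: [0.5, -0.4, -0.9]
gripper_width: -0.0001
```

```bash
python3 look.py l1 | grep -E "post|item [0-9]{2,}|ptr [0-9]{2}"
```

```text
top post 12 [0.6934 0.0178 0.0753] 7.5
top post 10 [ 0.6472 -0.1045  0.0766] -49.5
top post 13 [0.6106 0.1196 0.076 ] 66.2
top post 11 [ 0.5172 -0.1266  0.0747] -107.9
top post 10 [ 0.4349 -0.0246  0.0776] -168.7
top item 122 [ 0.6192 -0.0266  0.0912] -23.5
top item 97 [ 0.5191 -0.0429  0.0908] -132.2
top ptr 36 [ 0.3955 -0.0154  0.0401] -174.6
side post 24 [0.6136 0.1155 0.0731] 64.3
side post 40 [0.4607 0.0784 0.0812] 141.1
side post 3 [0.4891 0.1006 0.0763] 124.4
side post 24 [0.6965 0.0154 0.0717] 6.3
side post 2 [0.4867 0.0953 0.0666] 126.8
side post 26 [ 0.4373 -0.028   0.073 ] -167.0
side post 29 [ 0.6513 -0.1078  0.073 ] -49.1
side post 30 [ 0.5214 -0.1295  0.0721] -105.8
side item 32 [0.566  0.0625 0.0891] 82.7
side item 131 [ 0.6215 -0.0322  0.0916] -26.9
side item 113 [ 0.5226 -0.0495  0.0909] -125.5
side ptr 22 [ 0.6769 -0.0901  0.0443] -37.2
side ptr 56 [ 0.3981 -0.02    0.0388] -172.9
```

View pics/l1.png

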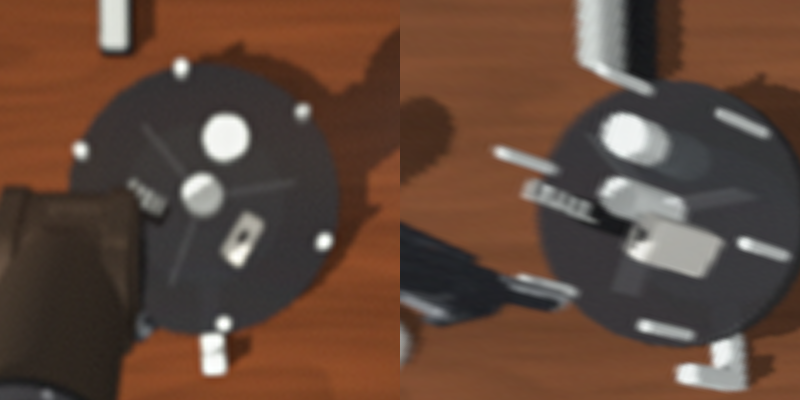

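Emit:
move_arm:
  motion: "0.009 0.009 0 -0.025 0; 0.018 0.019 0 -0.049 0; 0.027 0.028 0 -0.074 0; 0.037 0.036 0 -0.099 0; 0.046 0.045 0 -0.123 0; 0.056 0.054 0 -0.148 0; 0.066 0.062 0 -0.173 0; 0.076 0.07 0 -0.198 0; 0.086 0.078 0 -0.222 0; 0.097 0.086 0 -0.247 0; 0.107 0.093 0 -0.272 0; 0.118 0.1 0 -0.296 0; 0.129 0.107 0 -0.321 0; 0.14 0.114 0 -0.346 0; 0.151 0.121 0 -0.37 0; 0.162 0.127 0 -0.395 0; 0.174 0.134 0 -0.42 0; 0.185 0.14 0 -0.444 0"

```text
time: 6.95
position: [0.5037, 0.1149, 0.0603]
tool_rot: [0.568, 0.823, 0.0, 0.0]
contact_force: [-1.8, 0.7, -0.2]
gripper_width: 0.0
```

Emit:
move_arm:
  motion: "0.009 0.005 0 -0.019 0; 0.018 0.009 0 -0.039 0; 0.028 0.013 0 -0.058 0; 0.037 0.017 0 -0.078 0; 0.046 0.021 0 -0.097 0; 0.056 0.025 0 -0.117 0; 0.065 0.029 0 -0.136 0; 0.075 0.032 0 -0.156 0; 0.084 0.036 0 -0.175 0; 0.094 0.039 0 -0.194 0; 0.104 0.042 0 -0.214 0; 0.113 0.045 0 -0.233 0; 0.123 0.048 0 -0.253 0; 0.133 0.051 0 -0.272 0; 0.143 0.053 0 -0.292 0; 0.153 0.056 0 -0.311 0; 0.153 0.056 0 -0.311 0; 0.153 0.056 0 -0.311 0"

```text
time: 8.45
position: [0.5344, 0.1258, 0.0604]
tool_rot: [0.663, 0.748, 0.0, 0.0]
contact_force: [-0.2, 0.1, -0.2]
gripper_width: -0.0001
```

```bash
python3 look.py l2 | grep -E "post|item [0-9]{2,}|ptr [0-9]{2}"
```

```text
top post 13 [ 0.6832 -0.0581  0.0742] -24.9
top post 12 [0.6713 0.073  0.075 ] 32.8
top post 11 [ 0.5763 -0.1345  0.0744] -82.3
top post 11 [ 0.457  -0.0795  0.078 ] -141.8
top post 10 [0.444  0.0506 0.0769] 156.1
top item 10 [0.6072 0.0547 0.0915] 48.0
top item 125 [ 0.5968 -0.0536  0.0909] -54.1
top item 100 [ 0.5045 -0.0117  0.0914] -167.6
top ptr 36 [ 0.3955 -0.0154  0.0407] -174.6
side post 56 [0.5378 0.1206 0.0779] 99.5
side post 2 [0.5456 0.1185 0.0929] 96.0
side post 22 [0.6747 0.0704 0.0723] 31.1
side post 20 [0.4457 0.0473 0.0731] 157.1
side post 25 [ 0.6871 -0.0612  0.0728] -25.4
side post 28 [ 0.46   -0.0844  0.0736] -139.3
side post 32 [ 0.5797 -0.1382  0.0728] -81.1
side item 29 [0.604  0.0513 0.0888] 48.1
side item 111 [ 0.5073 -0.0171  0.0911] -161.3
side item 138 [ 0.5988 -0.0596  0.0916] -55.6
side ptr 10 [0.7298 0.0768 0.038 ] 24.1
side ptr 17 [ 0.6838 -0.0813  0.0456] -32.9
side ptr 56 [ 0.3977 -0.0208  0.0394] -172.6
```

View pics/l2.png

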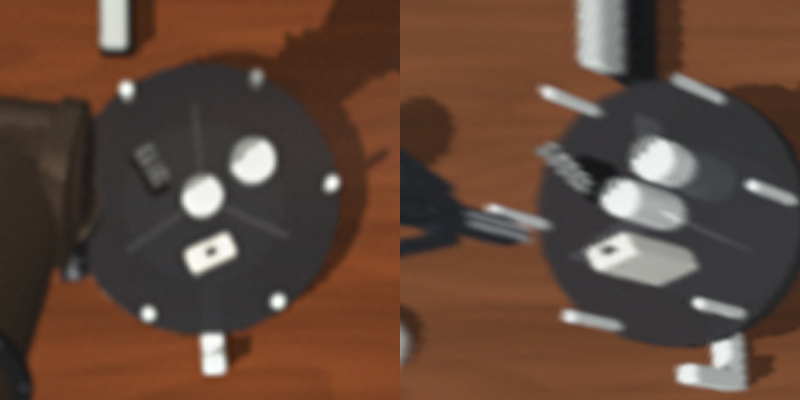

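```bash
cat > fine.py <<'E'
from h import *
import sys
t=np.load('/tmp/t.npy',allow_pickle=True).item() if len(sys.argv)<2 else cams.grab_frame('top')
s=np.load('/tmp/s.npy',allow_pickle=True).item() if len(sys.argv)<2 else cams.grab_frame('side')
S=.0005
def cen(d,z,c,h,thr=None,show=''):
    g=cv2.cvtColor(rectify(d,z,c,h,S),cv2.COLOR_BGR2GRAY).astype(float)
    lo,hi=np.percentile(g,5),np.percentile(g,99); T=(lo+hi)/2 if thr is None else thr
    n,l,st,ce=cv2.connectedComponentsWithStats((g>T).astype(np.uint8))
    # nearest big component
    k=max(range(1,n),key=lambda i:st[i,4])
    r,q=np.nonzero(l==k)
    return np.array([c[0]+h-r.mean()*S,c[1]+h-q.mean()*S]),st[k,4]*S*S*1e6,np.array([c[0]+h-(r.min()+r.max())/2*S,c[1]+h-(q.min()+q.max())/2*S])
for nm,d in (('top',t),('side',s)):
    W=cloud(d);r=np.hypot(W[...,0]-.564,W[...,1]+.004)
    print(nm,'cam pos',(-cv2.Rodrigues(np.array(d['rvec'],float))[0].T@np.array(d['tvec']).ravel()).round(3))
t_=t
W=cloud(t)
# posts
r=np.hypot(W[...,0]-.564,W[...,1]+.004)
n,l,st,ce=cv2.connectedComponentsWithStats(((r>.12)&(r<.15)&(W[...,2]>.062)&(W[...,2]<.095)).astype(np.uint8))
ps=[]
for i in range(1,n):
    q=W[l==i].mean(0)
    if st[i,4]<7 or st[i,4]>16: continue
    c,a,b=cen(t,.077,q[:2],.018); ps.append(c); print('post',c.round(4),round(a))
ps=np.array(ps)
from scipy.optimize import least_squares
def res(x):
    a=np.arctan2(ps[:,1]-x[1],ps[:,0]-x[0]); k=np.round((a-x[2])/(np.pi/3)); a=x[2]+k*np.pi/3
    return (ps-np.c_[x[0]+.132*np.cos(a),x[1]+.132*np.sin(a)]).ravel()
a0=np.arctan2(ps[0,1]+.004,ps[0,0]-.564)
o=least_squares(res,[.564,-.004,a0]); C=o.x[:2]
print('centre',C.round(4),'phase',np.degrees(o.x[2])%60,'rms',np.sqrt(np.mean(o.fun**2)))
ang=lambda p:np.degrees(np.arctan2(p[1]-C[1],p[0]-C[0]))%360
for nm,z,c,h in (('ptr',.040,(.3955,-.0154),.022),):
    p,a,b=cen(t,z,c,h); print(nm,p.round(4),b.round(4),round(a),ang(p),ang(b))
m=(r<.1)&(W[...,2]>.083)&(W[...,2]<.11)
n,l,st,ce=cv2.connectedComponentsWithStats(m.astype(np.uint8))
for i in range(1,n):
    if st[i,4]>60:
        q=W[l==i].mean(0); p,a,b=cen(t,.091,q[:2],.035); print('item',q.round(4),p.round(4),b.round(4),round(a),ang(q),ang(p),ang(b))
E
python3 fine.py
```

```text
top cam pos [ 0.371 -0.02   1.306]
side cam pos [ 0.206 -1.125  0.808]
post [ 0.6848 -0.0566] 166
post [0.6727 0.0753] 200
post [ 0.5775 -0.1326] 181
post [ 0.4578 -0.0782] 173
post [0.4454 0.0528] 164
centre [ 0.5651 -0.0016] phase 35.48085367027211 rms 0.0002855087249445581
ptr [ 0.4007 -0.0123] [ 0.4005 -0.0127] 808 183.73765865410246 183.8398943230502
item [ 0.5968 -0.0536  0.0909] [ 0.5964 -0.0537] [ 0.5965 -0.0531] 1489 301.3404439261359 300.9581674948673 301.3846715672663
item [ 0.5045 -0.0117  0.0914] [ 0.5052 -0.0098] [ 0.505 -0.01 ] 1256 189.49737320944766 187.75978861799126 187.94517386004406
```

```bash
python3 arc.py 103 99.1 8 3
```

```text
0.006 0.001 0 -0.011 0; 0.011 0.002 0 -0.022 0; 0.017 0.004 0 -0.033 0; 0.022 0.005 0 -0.043 0; 0.028 0.006 0 -0.054 0; 0.033 0.007 0 -0.065 0; 0.039 0.008 0 -0.076 0; 0.045 0.009 0 -0.087 0; 0.045 0.009 0 -0.087 0; 0.045 0.009 0 -0.087 0; 0.045 0.009 0 -0.087 0
```

Emit:
move_arm:
  motion: "0.006 0.001 0 -0.011 0; 0.011 0.002 0 -0.022 0; 0.017 0.004 0 -0.033 0; 0.022 0.005 0 -0.043 0; 0.028 0.006 0 -0.054 0; 0.033 0.007 0 -0.065 0; 0.039 0.008 0 -0.076 0; 0.044 0.009 0 -0.087 0; 0.044 0.009 0 -0.087 0; 0.044 0.009 0 -0.087 0; 0.044 0.009 0 -0.087 0"

```text
time: 9.47
position: [0.543, 0.1279, 0.0603]
tool_rot: [0.688, 0.725, 0.0, 0.0]
contact_force: [-0.5, 0.6, 1.0]
gripper_width: -0.0
```

```bash
python3 fine.py x
```

```text
top cam pos [ 0.371 -0.02   1.306]
side cam pos [ 0.206 -1.125  0.808]
post [0.6773 0.0679] 196
post [ 0.681  -0.0643] 161
post [ 0.5693 -0.133 ] 184
post [ 0.4533 -0.0708] 169
post [0.4493 0.0605] 158
centre [ 0.5652 -0.0015] phase 31.74732220865226 rms 0.00033016352506522005
ptr [ 0.4007 -0.0123] [ 0.4005 -0.0127] 810 183.74913344416436 183.85662079866182
item [ 0.5933 -0.0559  0.0911] [ 0.5947 -0.0545] [ 0.5948 -0.0549] 1694 297.30741069577067 299.1070467515396 298.990919756674
item [ 0.5038 -0.0073  0.0909] [ 0.5048 -0.0059] [ 0.5048 -0.006 ] 1260 185.34812355352327 184.15981963671484 184.25961191420652
```

Emit:
move_arm:
  motion: "-0.03 0.01 0 0 0; -0.08 0.04 0 0 0; -0.13 0.1 0 0 0; -0.15 0.2 0 0 0; -0.15 0.32 0 0 0; -0.15 0.5 0 0 0; -0.15 0.65 0.03 0 0; -0.15 0.75 0.1 0 0; -0.15 0.8 0.25 0 0; -0.15 0.85 0.4 0 0; -0.15 0.9 0.5 0 0; -0.15 0.9 0.5 0 0"

```text
time: 10.57
position: [0.5134, 0.3117, 0.1642]
tool_rot: [0.687, 0.727, 0.003, -0.0]
contact_force: [1.1, 1.6, -0.6]
gripper_width: -0.0002
```

```bash
python3 fine.py x; python3 look.py l3 | grep -E "post|item [0-9]{2,}|ptr [0-9]{2}"
```

```text
top cam pos [ 0.371 -0.02   1.306]
side cam pos [ 0.206 -1.125  0.808]
post [0.677  0.0672] 161
post [ 0.6789 -0.063 ] 187
post [ 0.5694 -0.1329] 182
post [0.5607 0.1302] 175
post [ 0.4533 -0.0708] 169
post [0.4493 0.0605] 159
centre [ 0.5648 -0.0015] phase 31.763314694517888 rms 0.0008181220841957835
ptr [ 0.4007 -0.0123] [ 0.4005 -0.0124] 810 183.77596190490377 183.8055213346698
item [ 0.5933 -0.0559  0.0919] [ 0.5949 -0.0544] [ 0.5948 -0.0549] 1707 297.6517462934776 299.64540308731216 299.3288386506352
item [ 0.5039 -0.0073  0.0912] [ 0.5048 -0.0059] [ 0.5047 -0.0061] 1262 185.51100251743904 184.25056646567387 184.39659760117922
top post 12 [0.6759 0.066  0.0747] 29.2
top post 12 [ 0.6793 -0.0656  0.0747] -28.4
top post 11 [ 0.568  -0.1348  0.0765] -85.8
top post 10 [0.5596 0.1278 0.0744] 89.3
top post 11 [ 0.452  -0.0728  0.0751] -145.5
top post 13 [0.448  0.0587 0.0769] 151.9
top item 21 [0.6061 0.0509 0.0886] 46.7
top item 120 [ 0.5931 -0.0563  0.0916] -58.1
top item 99 [ 0.5039 -0.0073  0.0914] -172.3
top ptr 36 [ 0.3955 -0.0154  0.0407] -174.6
side post 24 [0.563  0.125  0.0728] 87.7
side post 26 [0.6782 0.0621 0.0727] 27.3
side post 16 [0.4498 0.055  0.0728] 153.1
side post 27 [ 0.6838 -0.0682  0.0724] -28.5
side post 26 [ 0.4557 -0.0761  0.073 ] -143.3
side post 28 [ 0.572  -0.1386  0.073 ] -84.2
side item 31 [0.6057 0.0477 0.0882] 45.0
side item 110 [ 0.5068 -0.0144  0.0909] -164.3
side item 138 [ 0.5954 -0.0618  0.0919] -58.9
side ptr 22 [ 0.6729 -0.0958  0.0443] -39.8
side ptr 52 [ 0.3982 -0.0197  0.0394] -173.0
```

View pics/l3.png

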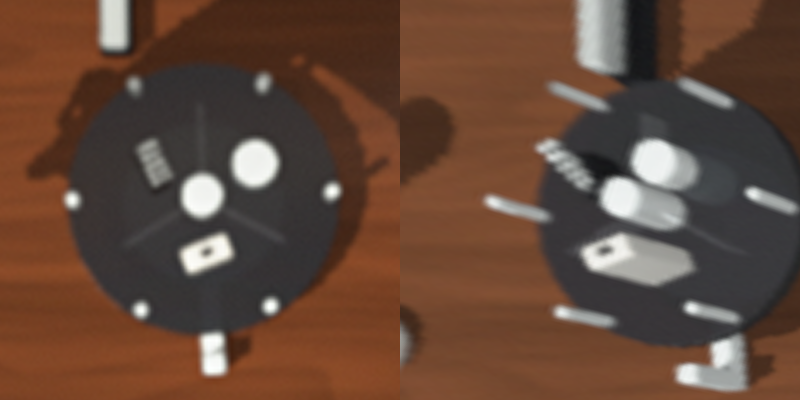

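Run:
```python
from h import *
t=np.load('/tmp/t.npy',allow_pickle=True).item();s=np.load('/tmp/s.npy',allow_pickle=True).item()
C=np.array([.5648,-.0015])
def draw(d,z,c,h,pts,col=(0,0,255)):
    S=h*2/400; im=rectify(d,z,c,h,S)
    for p in pts:
        q=[np.array([(c[1]+h-a[1])/S,(c[0]+h-a[0])/S]) for a in p]
        cv2.polylines(im,[np.int32(np.round(np.array(q)*8))],True,col,1,cv2.LINE_AA,3)
    return im[:400,:400]
def box(c,l,w,a):
    a=np.radians(a);u=np.array([np.cos(a),np.sin(a)]);v=np.array([-u[1],u[0]])
    return [c+l/2*u+w/2*v,c+l/2*u-w/2*v,c-l/2*u-w/2*v,c-l/2*u+w/2*v]
f=184.0
u=np.array([np.cos(np.radians(f)),np.sin(np.radians(f))])
P=box(C+.17*u,.02,.022,f)
fs=C+.06*u
# yaw by minAreaRect
g=cv2.cvtColor(rectify(t,.091,fs,.035,.0005),cv2.COLOR_BGR2GRAY)
m=(g>(np.percentile(g,5)+np.percentile(g,99))/2).astype(np.uint8)
mr=cv2.minAreaRect(np.argwhere(m)[:,::-1].astype(np.float32));print(mr)
bp=cv2.boxPoints(mr); B=[(fs[0]+.035-b[1]*.0005,fs[1]+.035-b[0]*.0005) for b in bp]
e=np.array(B);ed=e[1]-e[0] if np.linalg.norm(e[1]-e[0])>np.linalg.norm(e[2]-e[1]) else e[2]-e[1]
yaw=np.degrees(np.arctan2(ed[1],ed[0]));print('yaw',yaw,e.mean(0))
E=box(fs,.048,.024,yaw)
o=[np.hstack([draw(d,.091,fs,.045,[E]),draw(d,.040,C+.17*u,.045,[P])]) for d in (t,s)]
cv2.imwrite('pics/z1t.png',o[0]);cv2.imwrite('pics/z1s.png',o[1])
```

```text
((70.49456024169922, 69.98658752441406), (54.71943283081055, 101.1585693359375), 67.89054870605469)
yaw -67.89054898362424 [ 0.50495286 -0.00593267]
```

View pics/z1t.png

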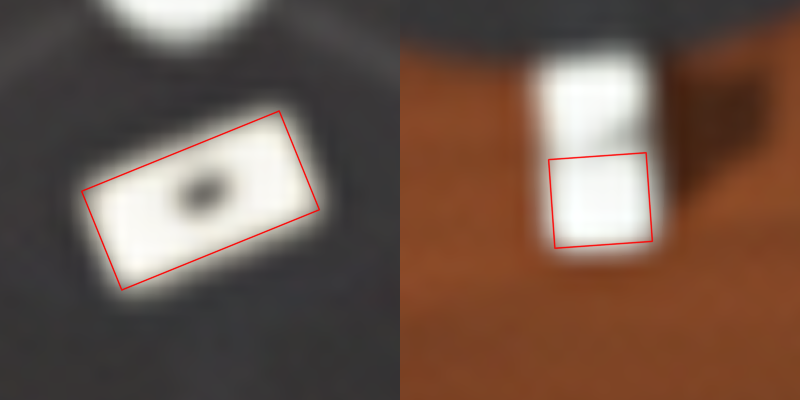

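View pics/z1s.png

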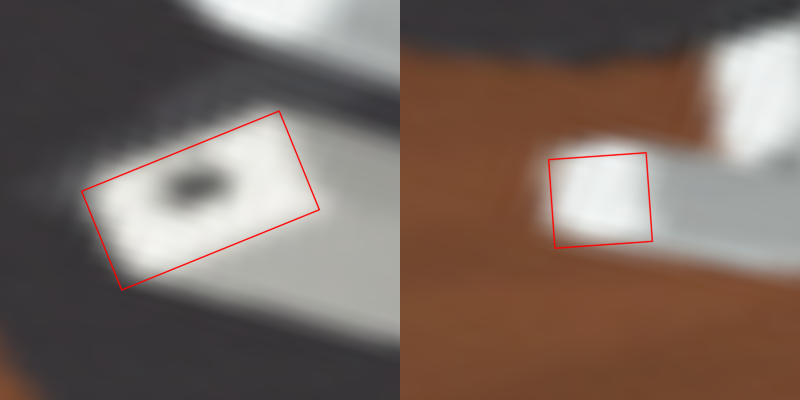

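Run:
```python
from h import *
s=sense();print(s['time'],s['contact_force'],np.abs(s['joint_velocities']).max())
job.finish_job()
```

```text
10.7667 [-0.67206998 -1.15369302 -0.33468465] 0.011447494069223865
the job is handed in; nothing more can be done
```

The drive enclosure now stands at the front, in line with the pointer block, and I have handed the job in. I pushed one rim post clockwise along its arc with the closed fingertips. The disc turned about 49°. I then backed the tip off, lifted it clear and handed in at about 10.8 s.

**Alignment:** After the arm had retreated, the top camera put the enclosure at about 184.3° around the disc's axis and the pointer at about 183.8°. That is about 0.5 mm at the enclosure. Outlines drawn at the target position for both matched the top and side pictures.

**Disagreement:** The raw depth averages from the side camera put the enclosure about 3° off. I put this down to the box's visible side face being averaged in, because the outline drawn on that same picture fitted its top face.

**Items and rest:** The jar and enclosure kept their places relative to the posts, within about 1°. The hex key set looked undisturbed in the pictures, but I did not measure it against the posts. The disc's angle was the same just before and just after I backed the tip off. Force readings stayed below about 2 N in every reading.

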